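# Record a show-how clip: which knob goes on which shaft

### The job

Record a short how-to clip at the microscope repair bench: first press the red record button down fully, then point at the loose black focus knob on the green mat, holding the fingertips two or three centimetres above its middle for a good two seconds. Then point in the same way, from above, at the middle of the bare brass shaft that it belongs on, on the white focus carriage, and finish there, still pointing at it. Only point: do not touch, shift or pick up the knob, the carriage or any other part lying on the mat.

Things in the scene. Friction and masses are not known exactly. Their poses are not given: they have to be found in the camera images.
- record (a joint): the red record button's travel: 0 when up, 0.006 m when fully down; a spring returns it, fully down takes 5 N
- record_top (a point): centre of the top of the red button cap (round, 30 mm across, pressed straight down), which stands in a low black housing on a grey control pad (90 x 120 mm, 28 mm high) fixed on the table, to the left or the right of the green mat
- focus_knob: the loose focus knob: black ribbed round knob, 45 mm across and 30 mm high, with a silver disc in the middle of its top, standing on its flat back on the green mat (2 mm thick). Origin at the centre of its underside, z up. It weighs little and slides when touched
- focus_knob_top (a point): centre of the top face of the loose focus knob, 30 mm above its underside
- carriage: the dismounted focus carriage, fixed on the table across the mat from the button: white block 58 x 55 mm, 96 mm high, on a grey foot; a white ring holder 92 mm across, top at 86 mm, reaches out on its +x side (ring centre 95 mm from the origin). A black knob 43 mm across is fitted at its +y side, the bare shaft at -y. Origin: centre of the underside, z up; turned up to 0.6 rad about z
- bare_shaft (a point): point on the top of the bare brass shaft, at the middle of its length: the shaft is level, 10 mm thick, 34 mm long, sticks out along the carriage's -y, its top 67 mm above the table; the point lies 23 mm from the white block's side face and 17 mm from the shaft's free end
- black_ring: bystander: flat black ring, 64 mm outside, 38 mm hole, 5 mm thick, lying on the mat; origin at the centre of its underside
- bottle_cap: bystander: white round screw cap, 48 mm across, 28 mm high, on the mat; origin at the centre of its underside
- zoom_knob: bystander: small grey stepped knob, 34 mm across the foot, 24 mm high, on the mat; origin at the centre of its underside
- screwdriver: bystander: screwdriver with an orange handle, 190 mm long, lying across the far edge of the mat; origin under its middle, x along the blade
Things that resemble listed ones, but are neither listed nor needed, are in the scene too. Leave any pink or turquoise look-alike of the part that bears record alone.

How it is judged:
By the outcome, as a careful person would: the job done as asked, in the order asked, and still so for the second after the job is handed in, with the robot touching nothing.
It also fails if it takes over 51 s, if anything falls off the work surface, if the arm or the gripper's body presses on something with over 40 N, if the wrist force passes 120 N, or if a joint passes its speed limit or range.

### The arm

A 6-joint arm with a two-finger parallel gripper is mounted at the origin on the work surface. World frame = base frame: x ahead of the robot, y to its left, z up, the work surface at z = 0. Lengths are in m, angles in rad, forces in N, time in s.
With the tool pointing down it reaches from about 0.25 to 0.775 m from the base axis. Payload 4 kg.
Tool frame: the origin (TCP) lies between the finger pads, 19 mm behind the fingertips; this is the grasp point; z points along the fingers, y is the line along which they close (so a half turn about z gives the same grasp; the last joint's range is limited). The gripper opens to 94 mm and grips with 3 to 60 N. Pads are 16 mm wide; open, the fingers measure 119 mm over their backs; the gripper's body (75 mm by 177 mm) begins 78 mm behind the grasp point.
Start: joints at [-1.441, 0.087, 1.371, -0, 1.684, -0.103], TCP at [0.127, -0.535, 0.224] pointing down, gripper open.
Joint ranges: [-3.1, 3.1], [-0.76, 2.03], [0.27, 2.55], [-1.08, 4.22], [0.17, 2.65], [-2.57, 2.57]. Speed limits (rad/s): [2.79, 2.79, 3.14, 3.14, 3.14, 3.14].

### API

Orientations are given as [roll, pitch, yaw] about the fixed x, y, z axes, in that order (R = Rz(yaw) Ry(pitch) Rx(roll)).
In Python, from bench import * gives the robot as it stands.
- The arm moves only by the tool carry_out, never from a script. Its argument "commands" is a list of rows, each a list of 6 numbers: the shift along the tool's x, y, z in m, then the turn, a rotation vector about the tool's x, y, z in rad. In form: [[tx, ty, tz, rx, ry, rz], ...]. A call has exactly 5 rows; each row is the pose to reach, as a shift and turn from the pose commanded when the call began, along the tool's axes at that moment; what a row does not reach only later rows make up. A row lasts 1/10 s, in which the tool goes at most 50 mm and 8.59 degrees, less where a joint would pass 70% of its speed; a pose out of reach is approached as far as the arm can. A call with a gripper value outside its range is refused whole. "jaw" is the opening, from 0 (shut) to 1 (fully open), set as the call begins (left out, the last holds). The fingers move at their own pace and stop on an object; the grip force is fixed at half the most. Time passes only in rows, so rows that repeat a pose let the fingers close, or fill a call up. It gives the time, the measured TCP pose, the force, the opening and the grip force at its end, in the units of the state.
- get_obs(): the state, without advancing time (a new reading comes with each control period).
- snapshot(name): name is "scene" or "top" or "wrist"; returns a dict with "img" (420x560x3 uint8, red, green, blue), "range_z" (420x560 float32, m along the optical axis (not along the pixel's ray), 0 where there is no reading), "fx", "fy", "cx", "cy" (pixels), "distortion" ([k1, k2, p1, p2, k3] as OpenCV has them; the pictures are not rectified), "R" (3x3) and "t" (3): a world point X has camera coordinates R X + t. Camera axes: x right, y down, z forward; pixel columns grow to the right and rows downward; lengths in m; the calibration is good to about 2 mm. A picture is of the moment at which its call begins.
- close_job(): hands the job in; it is judged then, once.
The state is a dict: "time": time; "joint_positions": joint angles; "qvel": joint speeds; "joint_torque": joint torques, N m; "tool_pos": TCP position; "ee_rot": TCP orientation; "wrist_force": force on the tool from outside, world axes, zero at the start; "wrist_torque": the same for the moment, N m; "width": finger opening in m; "finger_force": force on a finger pad.
Only numpy, scipy, OpenCV 4.12 (cv2) and the standard library are available. Lean on these libraries where they do the work, as an engineer would, in place of code of your own. Each camera call takes 0.05 s, during which the arm holds its last target. There are 200 camera calls.

## Working session

There is one attempt and no reset: what is moved stays moved. The work goes in short steps, Python scripts to look and compute and a tool call to move; the robot and the scene stay as the last step left them, time stands still between calls to the robot, and variables do not carry over. Pictures are saved under pics/ and viewed, at most 10 in all, crops included, and the job is handed in when it is done.

Besides the shell and the picture viewer there is one more tool, called after ">>>" by a JSON object that holds its "name" and its "arguments". carry_out: Moves the arm, as the interface text tells. Its arguments: {"type":"object","properties":{"commands":{"type":"array","items":{"type":"array","items":{"type":"number"}}},"jaw":{"type":"number"}},"required":["commands"]}

```bash
mkdir -p pics; cat > h.py <<'E'
from bench import *
import numpy as np, cv2, pickle
def snap(n,tag):
    s=snapshot(n); pickle.dump(s,open(f'pics/{tag}.pkl','wb')); cv2.imwrite(f'pics/{tag}.png',cv2.cvtColor(s['img'],cv2.COLOR_RGB2BGR)); return s
def load(tag): return pickle.load(open(f'pics/{tag}.pkl','rb'))
def ray(s,u,v):
    K=np.array([[s['fx'],0,s['cx']],[0,s['fy'],s['cy']],[0,0,1]],float)
    p=cv2.undistortPoints(np.array([[[u,v]]],float),K,np.array(s['distortion'],float))[0,0]
    R=np.array(s['R']);t=np.array(s['t'])
    return -R.T@t, R.T@np.array([p[0],p[1],1.])
def pt(s,u,v,w=1):
    o,d=ray(s,u,v); z=s['range_z'][int(v)-w:int(v)+w+1,int(u)-w:int(u)+w+1]; z=z[z>0]
    return o+d*np.median(z) if len(z) else None
def plane(s,u,v,h):
    o,d=ray(s,u,v); return o+d*(h-o[2])/d[2]
E
python3 - <<'E'
from h import *
a=snap('top','top0');b=snap('scene','scene0')
o=get_obs();print(o['time'],o['tool_pos'],o['ee_rot'],o['wrist_force'])
E
```

```text
0.1 [ 0.12681909 -0.53471286  0.22322911] [-3.13964403e+00 -2.03655903e-04  2.32775701e-01] [ 0.84783663  0.69116206 -0.06839235]
```

View pics/top0.png

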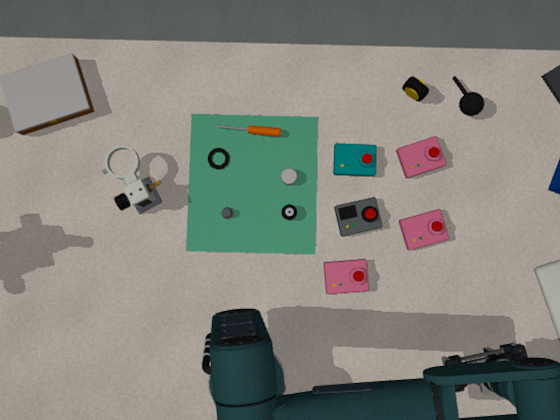

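View pics/scene0.png

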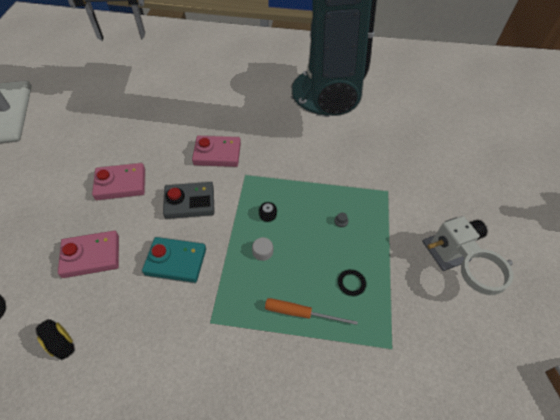

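The top view shows the grey pad with its red button at about (370,213). Look-alikes for it are pink pads with buttons at (434,153), (437,227) and (358,276), and a turquoise one at (367,159). The black knob with a silver disc is on the mat at (289,212). It could be confused with the small grey knob at (227,212), the white cap (289,176), the black ring (219,158) and the black-yellow thing off the mat (415,88). The brass shaft is at about (154,185), with the fitted black knob at (122,201). I'll check these choices in one close crop.

```bash
python3 - <<'E'
from h import *
a=load('top0')['img'][:,:,::-1];b=load('scene0')['img'][:,:,::-1]
def c(i,u,v,r=33): return cv2.resize(i[v-r:v+r,u-r:u+r],(264,264),interpolation=cv2.INTER_CUBIC)
out=np.vstack([np.hstack([c(a,365,213),c(a,289,212),c(a,140,185)]),np.hstack([c(b,183,196),c(b,268,211),c(b,450,240)])])
cv2.imwrite('pics/crop0.png',out)
E
```

```text
(no output)
```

View pics/crop0.png

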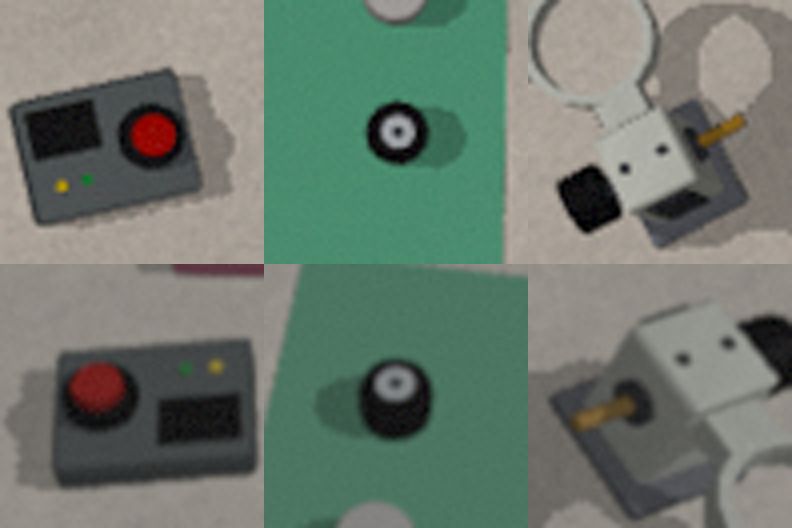

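The crop confirms all three: a grey pad with a red button, a knob with a silver disc, and a brass shaft beside a dark collar. Next I'll triangulate them from the two views.

```bash
python3 - <<'E'
from h import *
a=load('top0');b=load('scene0')
P={'btn':((370.5,213.5),(174.5,193),.045),'knob':((289.5,211.8),(267.8,207.5),.032),'shaft':((155.5,184.75),(436,243.5),.067),
'shtip':((161.3,182),(429,246),.067),'shroot':((150,187.5),(443,242),.067)}
for k,(p,q,h) in P.items():
    o1,d1=ray(a,*p);o2,d2=ray(b,*q)
    s=np.linalg.lstsq(np.c_[d1,-d2],o2-o1,rcond=None)[0]
    A=o1+s[0]*d1;B=o2+s[1]*d2
    print(k,'tri',((A+B)/2).round(4),'gap',np.linalg.norm(A-B).round(4),'depth',pt(a,*p).round(4),pt(b,*q).round(4),'plane',plane(a,*p,h).round(4),plane(b,*q,h).round(4))
# red cap / knob depth clouds
for s,n in((a,'top'),(b,'scene')):
    im=s['img'].astype(int); m=(im[...,0]>110)&(im[...,1]<60)&(im[...,2]<60)
    u0,v0=(370,213) if n=='top' else (174,193)
    vs,us=np.nonzero(m); k=np.hypot(us-u0,vs-v0)<14
    X=np.array([pt(s,u,v,0) for u,v in zip(us[k],vs[k]) if s['range_z'][v,u]>0]); print(n,len(X),X.mean(0).round(4),np.percentile(X[:,2],[10,50,90]).round(4))
E
```

```text
btn tri [ 0.4766 -0.3309  0.0446] gap 0.002 depth [ 0.4764 -0.3307  0.0513] [ 0.4791 -0.3284  0.0483] plane [ 0.4768 -0.3318  0.045 ] [ 0.4768 -0.3298  0.045 ]
knob tri [ 0.4767 -0.1059  0.0313] gap 0.0009 depth [ 0.4768 -0.1064  0.0316] [ 0.4773 -0.1054  0.032 ] plane [ 0.4767 -0.1064  0.032 ] [ 0.4772 -0.1054  0.032 ]
shaft tri [0.5403 0.2682 0.0634] gap 0.002 depth [0.5395 0.2662 0.0679] [0.5424 0.2681 0.0665] plane [0.5397 0.2664 0.067 ] [0.5427 0.2679 0.067 ]
shtip tri [0.5485 0.2529 0.0629] gap 0.0025 depth [0.5485 0.2522 0.0603] [0.55   0.2534 0.0652] plane [0.5477 0.2507 0.067 ] [0.5511 0.2527 0.067 ]
shroot tri [0.5326 0.284  0.0608] gap 0.0026 depth [0.5312 0.2804 0.0706] [0.5369 0.2828 0.0673] plane [0.5316 0.2812 0.067 ] [0.5367 0.2829 0.067 ]
top 81 [ 0.4768 -0.3296  0.0506] [0.0471 0.0507 0.0542]
scene 73 [ 0.4782 -0.3302  0.0493] [0.0472 0.0492 0.0514]
```

>>> {"name": "carry_out", "arguments": {"commands": [[0.045,-0.014,0,0,0,0],[0.09,-0.028,0,0,0,0],[0.135,-0.042,0,0,0,0],[0.18,-0.056,0,0,0,0],[0.225,-0.07,0,0,0,0]], "jaw": 0}}

```text
time: 0.6
tool_pos: [0.3309, -0.4138, 0.2238]
ee_rot: [-3.141, 0.0, 0.232]
wrist_force: [-0.1, -0.1, 0.7]
width: 0.0572
finger_force: 0.0
```

>>> {"name": "carry_out", "arguments": {"commands": [[0.045,-0.014,0.01,0,0,0],[0.09,-0.028,0.03,0,0,0],[0.13,-0.04,0.05,0,0,0],[0.163,-0.048,0.065,0,0,0],[0.163,-0.048,0.065,0,0,0]]}}

```text
time: 1.1
tool_pos: [0.4787, -0.327, 0.1551]
ee_rot: [-3.135, 0.003, 0.238]
wrist_force: [-0.2, 0.1, -1.6]
width: 0.0171
finger_force: 0.0
```

```bash
python3 - <<'E'
from h import *
s=snap('wrist','w1');o=get_obs();print(o['time'],o['tool_pos'],o['ee_rot'],o['wrist_force'],o['width'])
im=s['img'].astype(int); m=((im[...,0]>100)&(im[...,1]<60)&(im[...,2]<60)).astype(np.uint8)
n,l,st,c=cv2.connectedComponentsWithStats(m)
for i in range(1,n):
    if st[i,4]>100: print(st[i],c[i].round(1),pt(s,*c[i]),plane(s,*c[i],.046))
E
```

```text
1.15 [ 0.47754974 -0.32884798  0.1567134 ] [-3.13779673e+00  3.10148833e-03  2.36370317e-01] [-0.57411605 -0.07144223  0.28272788] 0.013477436697013845
[306  20  30  13 231] [320.3  25.3] [ 0.64180679 -0.31874588  0.04910382] [ 0.64277083 -0.31886092  0.046     ]
[514  55  36  36 874] [533.6  71.6] [ 0.65659255 -0.50777337  0.0487517 ] [ 0.6575993 -0.5098341  0.046    ]
[273 202  30  29 687] [287.5 215.8] [ 0.47897478 -0.33171325  0.04898531] [ 0.47806932 -0.33196976  0.046     ]
[442 273  26  23 465] [454.7 284. ] [ 0.44834986 -0.51759196  0.04909871] [ 0.44705174 -0.52003032  0.046     ]
```

View pics/w1.png

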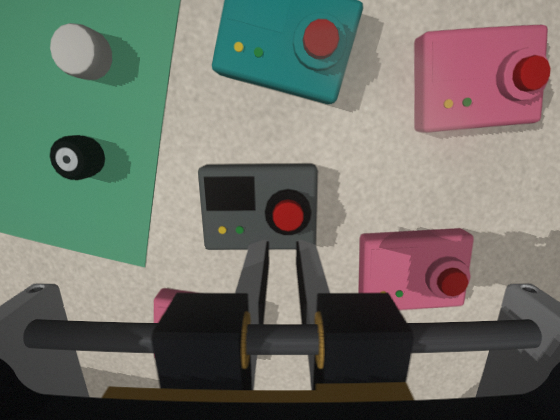

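The wrist view shows the grey pad's red button at (288,215) just ahead of the closing fingertips. The position agrees with the triangulation, about (0.478, -0.331, 0.049). I'll descend now.

>>> {"name": "carry_out", "arguments": {"commands": [[0,0.002,0.03,0,0,0],[0,0.002,0.06,0,0,0],[0,0.002,0.079,0,0,0],[0,0.002,0.083,0,0,0],[0,0.002,0.083,0,0,0]]}}

```text
time: 1.65
tool_pos: [0.4768, -0.3335, 0.0764]
ee_rot: [-3.141, 0.001, 0.231]
wrist_force: [-0.7, 0.1, 1.3]
width: 0.0004
finger_force: 0.0
```

>>> {"name": "carry_out", "arguments": {"commands": [[0,0,0.002,0,0,0],[0,0,0.004,0,0,0],[0,0,0.006,0,0,0],[0,0,0.008,0,0,0],[0,0,0.008,0,0,0]]}}

```text
time: 2.15
tool_pos: [0.4779, -0.3331, 0.0686]
ee_rot: [3.141, -0.001, 0.233]
wrist_force: [-0.3, -0.1, 1.3]
width: 0.0004
finger_force: 0.8
```

>>> {"name": "carry_out", "arguments": {"commands": [[0,-0.001,0.001,0,0,0],[0,-0.001,0.002,0,0,0],[0,-0.001,0.003,0,0,0],[0,-0.001,0.004,0,0,0],[0,-0.001,0.004,0,0,0]]}}

```text
time: 2.65
tool_pos: [0.4778, -0.3324, 0.0648]
ee_rot: [3.14, -0.001, 0.233]
wrist_force: [-0.1, -2.4, 3.7]
width: 0.0007
finger_force: 1.9
```

>>> {"name": "carry_out", "arguments": {"commands": [[0,0,0.001,0,0,0],[0,0,0.002,0,0,0],[0,0,0.003,0,0,0],[0,0,0.003,0,0,0],[0,0,0.003,0,0,0]]}}

```text
time: 3.15
tool_pos: [0.4779, -0.3324, 0.063]
ee_rot: [3.14, -0.001, 0.233]
wrist_force: [-0.7, -2.0, 9.2]
width: 0.0005
finger_force: 4.5
```

>>> {"name": "carry_out", "arguments": {"commands": [[0,0,0.001,0,0,0],[0,0,0.0015,0,0,0],[0,0,0.0015,0,0,0],[0,0,0.0015,0,0,0],[0,0,0.0015,0,0,0]]}}

```text
time: 3.65
tool_pos: [0.4779, -0.3325, 0.0629]
ee_rot: [3.139, -0.001, 0.233]
wrist_force: [-2.2, 0.6, 14.9]
width: 0.0001
finger_force: 7.1
```

The button has bottomed out: force rose to 15 N with no further travel. Next I'll lift off and go to the knob.

>>> {"name": "carry_out", "arguments": {"commands": [[0,0,-0.04,0,0,0],[0.003,-0.013,-0.08,0,0,0],[0.013,-0.055,-0.08,0,0,0],[0.024,-0.1,-0.08,0,0,0],[0.034,-0.145,-0.08,0,0,0]]}}

```text
time: 4.15
tool_pos: [0.4757, -0.1804, 0.1384]
ee_rot: [-3.138, 0.002, 0.232]
wrist_force: [0.5, 0.5, -0.0]
width: 0.0007
finger_force: 0.0
```

>>> {"name": "carry_out", "arguments": {"commands": [[0.009,-0.04,0,0,0,0],[0.0175,-0.0755,0,0,0,0],[0.0175,-0.0755,0,0,0,0],[0.0175,-0.0755,0.02,0,0,0],[0.0175,-0.0755,0.02,0,0,0]]}}

```text
time: 4.65
tool_pos: [0.474, -0.1045, 0.1162]
ee_rot: [-3.137, 0.007, 0.233]
wrist_force: [-0.2, 0.7, 0.1]
width: 0.0004
finger_force: 0.0
```

```bash
python3 - <<'E'
from h import *
s=snap('wrist','w2');o=get_obs();print(o['time'],o['tool_pos'],o['ee_rot'],o['wrist_force'],o['width'])
E
```

```text
4.7 [ 0.47480288 -0.10502284  0.1174457 ] [-3.13825247  0.0051083   0.23258708] [-0.54891622  0.7543773   0.38303784] 0.00010145742909637269
```

View pics/w2.png

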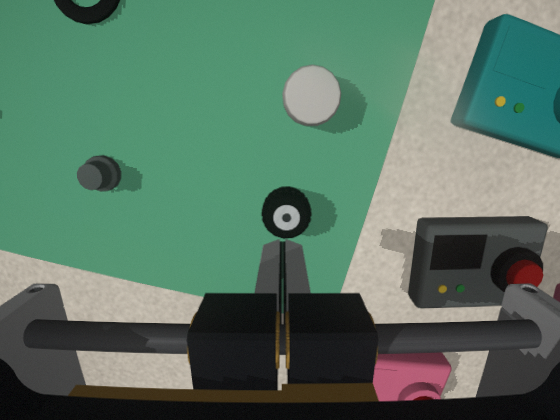

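The wrist view shows the knob's silver disc at (286.5,217), just ahead of the fingertips, and it hasn't been disturbed.

```bash
python3 - <<'E'
from h import *
s=load('w2');print(pt(s,286.5,217),plane(s,286.5,217,.032)); o=get_obs();print(o['tool_pos'],o['wrist_force'])
E
```

```text
[ 0.47926508 -0.10699284  0.03180356] [ 0.47932654 -0.10697615  0.032     ]
[ 0.47480288 -0.10502284  0.1174457 ] [-0.54891622  0.7543773   0.38303784]
```

>>> {"name": "carry_out", "arguments": {"commands": [[0.002,0.002,0.015,0,0,0],[0.002,0.002,0.03,0,0,0],[0.002,0.002,0.041,0,0,0],[0.002,0.002,0.041,0,0,0],[0.002,0.002,0.041,0,0,0]]}}

```text
time: 5.2
tool_pos: [0.4791, -0.1072, 0.0789]
ee_rot: [-3.141, 0.0, 0.232]
wrist_force: [-0.3, -0.2, 0.3]
width: 0.0001
finger_force: 0.0
```

>>> {"name": "carry_out", "arguments": {"commands": [[0,0,0,0,0,0],[0,0,0,0,0,0],[0,0,0,0,0,0],[0,0,0,0,0,0],[0,0,0,0,0,0]]}}

```text
time: 5.7
tool_pos: [0.4792, -0.1069, 0.079]
ee_rot: [3.141, -0.0, 0.233]
wrist_force: [-0.1, 0.0, 0.6]
width: 0.0003
finger_force: 0.0
```

>>> {"name": "carry_out", "arguments": {"commands": [[-0.001,0,0.003,0,0,0],[-0.001,0,0.003,0,0,0],[-0.001,0,0.003,0,0,0],[-0.001,0,0.003,0,0,0],[-0.001,0,0.003,0,0,0]]}}

```text
time: 6.2
tool_pos: [0.4781, -0.1071, 0.0758]
ee_rot: [3.141, -0.0, 0.233]
wrist_force: [-0.2, -1.0, -0.5]
width: 0.0005
finger_force: 0.0
```

>>> {"name": "carry_out", "arguments": {"commands": [[0,0,0,0,0,0],[0,0,0,0,0,0],[0,0,0,0,0,0],[0,0,0,0,0,0],[0,0,0,0,0,0]]}}

```text
time: 6.7
tool_pos: [0.4781, -0.1071, 0.0758]
ee_rot: [3.142, 0.0, 0.233]
wrist_force: [0.0, -0.8, -0.4]
width: 0.0005
finger_force: 0.0
```

>>> {"name": "carry_out", "arguments": {"commands": [[0,0,0,0,0,0],[0,0,0,0,0,0],[0,0,0,0,0,0],[0,0,0,0,0,0],[0,0,0,0,0,0]]}}

```text
time: 7.2
tool_pos: [0.4781, -0.1071, 0.0758]
ee_rot: [3.142, 0.0, 0.233]
wrist_force: [-0.5, -0.7, -0.5]
width: 0.001
finger_force: 0.0
```

>>> {"name": "carry_out", "arguments": {"commands": [[0,0,0,0,0,0],[0,0,0,0,0,0],[0,0,0,0,0,0],[0,0,0,0,0,0],[0,0,0,0,0,0]]}}

```text
time: 7.7
tool_pos: [0.4781, -0.1071, 0.0758]
ee_rot: [3.141, -0.0, 0.233]
wrist_force: [0.2, 0.6, 1.0]
width: 0.0003
finger_force: 0.0
```

>>> {"name": "carry_out", "arguments": {"commands": [[0,0,0,0,0,0],[0,0,0,0,0,0],[0,0,0,0,0,0],[0,0,0,0,0,0],[0,0,0,0,0,0]]}}

```text
time: 8.2
tool_pos: [0.4781, -0.1071, 0.0758]
ee_rot: [3.142, 0.0, 0.233]
wrist_force: [-0.4, -0.5, -0.1]
width: 0.0003
finger_force: 0.0
```

>>> {"name": "carry_out", "arguments": {"commands": [[0,0,0,0,0,0],[0,0,0,0,0,0],[0,0,0,0,0,0],[0,0,0,0,0,0],[0,0,0,0,0,0]]}}

```text
time: 8.7
tool_pos: [0.4781, -0.1071, 0.0758]
ee_rot: [3.142, 0.0, 0.233]
wrist_force: [0.0, -0.5, 0.5]
width: 0.0003
finger_force: 0.0
```

>>> {"name": "carry_out", "arguments": {"commands": [[0,0,-0.045,0,0,0],[0,0,-0.09,0,0,0],[0.006,-0.014,-0.1,0,0,0],[0.024,-0.056,-0.1,0,0,0],[0.041,-0.098,-0.1,0,0,0]]}}

```text
time: 9.2
tool_pos: [0.4961, -0.0018, 0.1769]
ee_rot: [3.141, -0.002, 0.23]
wrist_force: [-0.8, 0.2, -0.8]
width: 0.0
finger_force: 0.0
```

>>> {"name": "carry_out", "arguments": {"commands": [[0.018,-0.042,0,0,0,0],[0.035,-0.084,0,0,0,0],[0.053,-0.126,0,0,0,0],[0.07,-0.168,0,0,0,0],[0.088,-0.21,0,0,0,0]]}}

```text
time: 9.7
tool_pos: [0.5325, 0.2242, 0.1758]
ee_rot: [3.141, -0.0, 0.233]
wrist_force: [0.8, -0.1, 0.4]
width: 0.0004
finger_force: 0.0
```

>>> {"name": "carry_out", "arguments": {"commands": [[0.014,-0.034,0,0,0,0],[0.018,-0.0415,0,0,0,0],[0.018,-0.0415,0,0,0,0],[0.018,-0.0415,0,0,0,0],[0.018,-0.0415,0,0,0,0]]}}

```text
time: 10.2
tool_pos: [0.5406, 0.2653, 0.1759]
ee_rot: [3.141, 0.0, 0.231]
wrist_force: [1.0, -0.4, -0.0]
width: 0.0007
finger_force: 0.0
```

```bash
python3 - <<'E'
from h import *
s=snap('wrist','w3');o=get_obs();print(o['time'],o['tool_pos'],o['ee_rot'],o['wrist_force'],o['width'])
i=s['img'][100:300,150:400,::-1];cv2.imwrite('pics/w3c.png',cv2.resize(i,(750,600),interpolation=cv2.INTER_CUBIC))
E
```

```text
10.25 [0.54064295 0.26532064 0.17597705] [ 3.14113451e+00 -1.06181091e-04  2.30757836e-01] [-0.15570161  0.1589974   0.99640317] 0.000245280595413113
```

View pics/w3c.png

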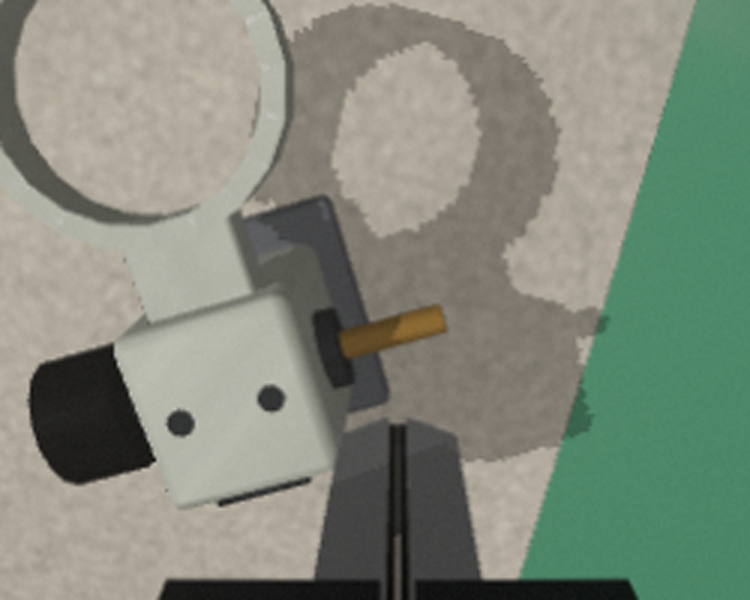

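The crop shows the brass shaft running from the collar at crop (342,345) to its free end at (443,318). Its middle is at (393,331), which is full-image (281,210.3).

```bash
python3 - <<'E'
from h import *
s=load('w3')
for c in((393,331),(342,345),(443,318)):
    u,v=150+c[0]/3,100+c[1]/3; print(pt(s,u,v),plane(s,u,v,.067),plane(s,u,v,.064))
E
```

```text
[0.54373316 0.26684326 0.06515793] [0.54425811 0.26695898 0.067     ] [0.54340317 0.26677051 0.064     ]
[0.53568385 0.28165716 0.06585684] [0.53604462 0.28166632 0.067     ] [0.53509785 0.28164229 0.064     ]
[0.5517345  0.25249079 0.06593584] [0.55200703 0.25261454 0.067     ] [0.55123874 0.25226568 0.064     ]
```

>>> {"name": "carry_out", "arguments": {"commands": [[0.0025,-0.001,0.02,0,0,0],[0.0025,-0.001,0.04,0,0,0],[0.0025,-0.001,0.055,0,0,0],[0.0025,-0.001,0.063,0,0,0],[0.0025,-0.001,0.063,0,0,0]]}}

```text
time: 10.75
tool_pos: [0.542, 0.2675, 0.1113]
ee_rot: [3.141, 0.003, 0.232]
wrist_force: [-0.3, 0.6, -0.3]
width: 0.0005
finger_force: 0.0
```

>>> {"name": "carry_out", "arguments": {"commands": [[0,0,0,0,0,0],[0,0,0,0,0,0],[0,0,0,0,0,0],[0,0,0,0,0,0],[0,0,0,0,0,0]]}}

```text
time: 11.25
tool_pos: [0.5429, 0.2685, 0.1131]
ee_rot: [-3.142, -0.001, 0.233]
wrist_force: [0.1, -0.3, 0.4]
width: 0.0006
finger_force: 0.0
```

>>> {"name": "carry_out", "arguments": {"commands": [[0,0,0,0,0,0],[0,0,0,0,0,0],[0,0,0,0,0,0],[0,0,0,0,0,0],[0,0,0,0,0,0]]}}

```text
time: 11.75
tool_pos: [0.5427, 0.2684, 0.1127]
ee_rot: [3.142, 0.0, 0.233]
wrist_force: [-0.4, 0.1, 1.3]
width: 0.0003
finger_force: 0.0
```

>>> {"name": "carry_out", "arguments": {"commands": [[0,0,0,0,0,0],[0,0,0,0,0,0],[0,0,0,0,0,0],[0,0,0,0,0,0],[0,0,0,0,0,0]]}}

```text
time: 12.25
tool_pos: [0.5427, 0.2684, 0.1128]
ee_rot: [3.142, -0.0, 0.233]
wrist_force: [0.6, 0.6, -0.0]
width: 0.0002
finger_force: 0.0
```

>>> {"name": "carry_out", "arguments": {"commands": [[0,0,0,0,0,0],[0,0,0,0,0,0],[0,0,0,0,0,0],[0,0,0,0,0,0],[0,0,0,0,0,0]]}}

```text
time: 12.75
tool_pos: [0.5427, 0.2684, 0.1127]
ee_rot: [3.141, 0.0, 0.233]
wrist_force: [-0.5, -0.3, 1.2]
width: 0.0006
finger_force: 0.0
```

>>> {"name": "carry_out", "arguments": {"commands": [[0,0,0,0,0,0],[0,0,0,0,0,0],[0,0,0,0,0,0],[0,0,0,0,0,0],[0,0,0,0,0,0]]}}

```text
time: 13.25
tool_pos: [0.5427, 0.2684, 0.1128]
ee_rot: [3.141, -0.0, 0.233]
wrist_force: [-0.0, -0.0, 0.1]
width: 0.0006
finger_force: 0.0
```

```bash
python3 - <<'E'
from h import *
s=snap('scene','s2');o=get_obs();print(o['time'],o['tool_pos'],o['wrist_force'])
i=s['img'][130:330,220:520,::-1];cv2.imwrite('pics/s2c.png',cv2.resize(i,(800,533),interpolation=cv2.INTER_CUBIC))
E
```

```text
13.3 [0.54272454 0.26841518 0.11275386] [-0.78287592  0.16786026 -0.9956664 ]
```

View pics/s2c.png

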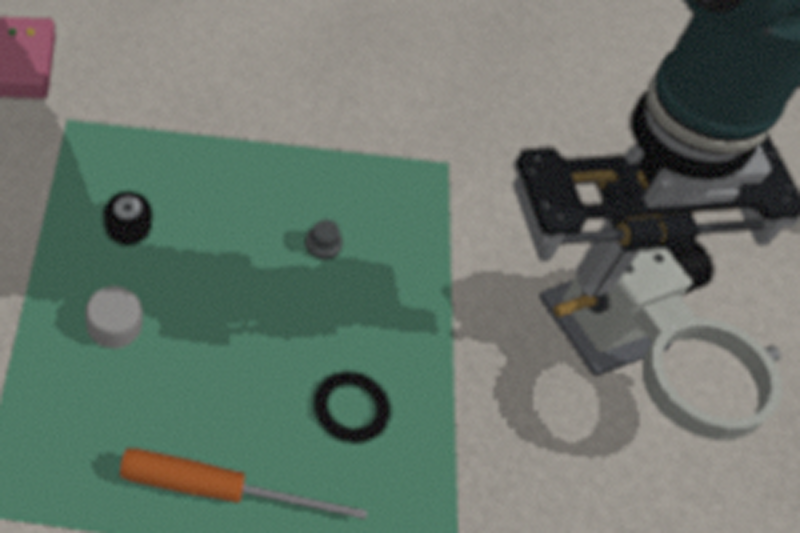

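The fingertips hover over the brass shaft (crop (585,300)) and touch nothing. The parts on the mat are where they were.

```bash
python3 -c "
from bench import *
print(close_job())"
```

```text
the job is handed in; nothing more can be done
None
```

I pressed the red record button fully down, pointed at the loose focus knob for about 3 s from 25 mm above, and handed the job in at 13.3 s still pointing at the bare brass shaft from about 27 mm above; no part was touched except the button.

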